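# Stand the stirrer in the drip tub, leaning in its rest

### The arm

A 6-joint arm with a two-finger parallel gripper is mounted at the origin on the work surface. World frame = base frame: x ahead of the robot, y to its left, z up, the work surface at z = 0. Lengths are in m, angles in degrees, forces in N, time in s.
With the tool pointing down it reaches from about 0.4 to 0.825 m from the base axis. Payload 7 kg.
Tool frame: the origin (TCP) lies at the very end of the fingers, on their centre line; the grasp point (between the pads) lies 19 mm behind it; x points along the fingers, y is the direction in which the jaws open and shut, and the axes are right-handed (so a half turn about x gives the same grasp; the last joint's range is limited). The gripper opens to 88 mm and grips with 3 to 60 N. Pads are 19 mm wide; open, the fingers measure 130 mm over their backs; the gripper's body (78 mm by 193 mm) begins 47 mm behind the grasp point.
Start: joints at [79.761, 20.546, 0.682, 0, -70.136, -16.507], TCP at [0.304, 0.603, 0.227] pointing down, gripper open.
Joint ranges: [-176.03, 176.03], [-82.01, 121.73], [-58.28, 71.71], [-173.87, 95.51], [-174.79, -0.11], [-173.66, 173.66]. Speed limits (degrees/s): [136.94, 136.94, 172.46, 180, 180, 180].

### API

Orientations are given as [roll, pitch, yaw] about the fixed x, y, z axes, in that order (R = Rz(yaw) Ry(pitch) Rx(roll)).
In Python, from plant import monitor, eyes, ticket gives the robot as it stands. The module is installed in compiled form; this text tells all that it offers.
- The arm moves only by the shell command python3 -m crank 'ROWS'. ROWS is JSON, a list of rows, each an object with "linear": the shift along the world's x, y, z in units of 60 mm (1.0 is 60 mm), a list of three; "rot": the turn, a rotation vector about the world's x, y, z in units of 5 degrees (1.0 is 5 degrees), a list of three; "hand": the opening, from 0 (shut) to 1 (fully open). In form: [{"linear": [tx, ty, tz], "rot": [ax, ay, az], "hand": hand}, ...]. A call has 1 to 20 rows; each row shifts and turns the pose as measured when the row begins; what a row does not reach is not made up. A row lasts 1/8 s, in which the tool goes at most 62.5 mm and 10.7 degrees, less where a joint would pass 70% of its speed; a pose out of reach is approached as far as the arm can. A call is refused whole if a number of a shift passes 1 or a number of a turn 1, either way. A call with a gripper value outside its range is refused whole. The fingers move at their own pace and stop on an object; the grip force is fixed at half the most. Time passes only in rows, so rows that do not move let the fingers close. It gives the time, the measured TCP pose, the force and the opening at its end, in the units of the state.
- monitor.get_obs(): the state, without advancing time (a new reading comes with each control period).
- eyes.snapshot(name): name is "scene" or "top"; returns a dict with "image" (384x512x3 uint8, red, green, blue), "depth" (384x512 float32, m along the optical axis (not along the pixel's ray), 0 where there is no reading), "K" (3x3 intrinsics, pixels), "camera_from_world" (4x4, takes a point from world to camera coordinates). Camera axes: x right, y up, looking along -z (the intrinsics and any distortion apply to the point x, -y, -z); pixel columns grow to the right and rows downward; lengths in m; the calibration is good to about 2 mm. A picture is of the moment at which its call begins.
- ticket.close_job(): hands the job in, once; it reports no verdict.
The state is a dict: "clock": time; "joint_pos": joint angles; "qvel": joint speeds; "tau": joint torques, N m; "tool_pos": TCP position; "orientation": TCP orientation; "force": force on the tool from outside, world axes, zero at the start; "moment": the same for the moment, N m; "opening": finger opening in m.
Only numpy, scipy, OpenCV 4.12 (cv2) and the standard library are available. Lean on these libraries where they do the work, as an engineer would, in place of code of your own. Each camera call takes 0.05 s, during which the arm holds its last target.

### The job

Take the stirrer with the orange grip out of the wooden rack and put it to drain in the deep white tub, grip up: its foot on the filler at the bottom, across on the side away from the yellow rest, and its shank leaning between the rest's two prongs. The filler has set at an unknown depth, so lower the stirrer at a slant, feel for the bottom gently, and let go only when it stands on it, already slanted towards the rest: it must not drop or topple. Leave the other stirrers and everything else on the bench where they are.

Things in the scene. Friction and masses are not known exactly. Their poses are not given: they have to be found in the camera images.
- orange_mid (a point): middle of the orange-gripped stirrer, half-way up its axis. A straight round steel rod 200 mm long, about 80 g, balancing about 66 mm from its foot end, z axis along the rod from foot to grip: foot 16 mm in diameter from 0 to 30 mm, bare shank 12 mm in diameter from 30 to 145 mm, orange grip sleeve 18 mm in diameter from 145 to 200 mm. It starts upright, loose, in one of the rack's three holes
- orange_foot (a point): centre of the flat end of the orange stirrer's foot, 100 mm below its middle; z axis along the rod towards the grip
- green_mid (a point): middle of the green-gripped stirrer, same shape, in another hole of the rack: leave it there
- grey_mid (a point): middle of the black-gripped stirrer, same shape, in another hole of the rack: leave it there
- rack: fixed wooden block 60 (x) x 230 (y) x 75 mm high, origin under its centre on the bench; three round holes 21 mm in diameter and 60 mm deep in its top, on its y axis at -80, 0 and +80 mm; the stirrers stand in them on the holes' floors, 15 mm above the bench, and rise to 215 mm above the bench
- tub: deep white round tub screwed to the bench by a thin dark foot plate 130 mm square and 4 mm thick. Origin under its centre at bench height, z up; 94 mm outer and 86 mm inner diameter, rim 120 mm above the bench. Its -x side carries the yellow rest. Inside lies a flat grey plug of set filler; its top is somewhere from 17 to 47 mm above the bench, not measured, and hard
- rest (a point): middle of the yellow rest, on the rim of the tub at its -x side (45 mm from the tub's axis, 120 mm above the bench). Two yellow prongs 16 mm wide rise 12 mm above the rim, 28 mm apart (clear gap along the tub's y axis, centred here); the shank leans outwards over the rim between them
- filler_pot: loose white jar with blue cap, 84 mm in diameter, 100 mm high, far side of the bench; bystander
- primer: loose grey bottle with red cap, 66 mm in diameter, 170 mm high, far side of the bench; bystander
- tape: loose cardboard-brown roll of tape lying flat, 100 mm in diameter, 48 mm high; bystander
- scraper: loose scraper 190 mm long lying on the bench near the robot; bystander
- tile_sample: loose terracotta tile 100 mm square, 9 mm thick, lying on the bench near the robot; bystander

How it is judged:
By the outcome, as a careful person would: the job done as asked, in the order asked, and still so for the second after the job is handed in, with the robot touching nothing.
It also fails if it takes over 45 s, if anything falls off the work surface, if the arm or the gripper's body presses on something with over 40 N, if the wrist force passes 120 N, or if a joint passes its speed limit or range.

## Working session

There is one attempt and no reset: what is moved stays moved. The work goes in short steps, Python scripts to look and compute and a shell command to move; the robot and the scene stay as the last step left them, time stands still between calls to the robot, and variables do not carry over. Pictures are saved under pics/ and viewed, and the job is handed in when it is done.

```bash
mkdir -p pics; cat > h.py <<'E'
import numpy as np,cv2
from plant import monitor,eyes,ticket
def snap(n,tag):
    s=eyes.snapshot(n); np.savez(f'pics/{tag}.npz',**s); cv2.imwrite(f'pics/{tag}.png',s['image'][:,:,::-1]); return s
def ld(tag): return dict(np.load(f'pics/{tag}.npz'))
def pt(s,u,v,d=None):
    d=s['depth'][v,u] if d is None else d
    K=s['K'];c=np.array([(u-K[0,2])/K[0,0]*d,-(v-K[1,2])/K[1,1]*d,-d,1]);return (np.linalg.inv(s['camera_from_world'])@c)[:3]
def proj(s,p):
    c=s['camera_from_world']@np.r_[p,1];K=s['K'];return np.array([K[0,2]+K[0,0]*c[0]/-c[2],K[1,2]+K[1,1]*-c[1]/-c[2]])
def cloud(s):
    v,u=np.mgrid[:384,:512];d=s['depth'];K=s['K'];c=np.stack([(u-K[0,2])/K[0,0]*d,-(v-K[1,2])/K[1,1]*d,-d,np.ones_like(d)],-1)
    return (c@np.linalg.inv(s['camera_from_world']).T)[...,:3]
E
python3 - <<'E'
from h import *
for n in('scene','top'):
    s=snap(n,n+'0');print(s['K'],s['camera_from_world'])
print(monitor.get_obs())
E
```

```text
[[438.47658632   0.         259.58785524]
 [  0.         438.47658632 192.71513927]
 [  0.           0.           1.        ]] [[-0.07681763  0.99700507  0.00894125  0.06457272]
 [-0.56462016 -0.05089082  0.82378043  0.26002662]
 [ 0.82176829  0.05823245  0.56683847 -1.66736233]
 [ 0.          0.          0.          1.        ]]
[[464.10050381   0.         259.08069588]
 [  0.         464.10050381 194.60956308]
 [  0.           0.           1.        ]] [[-5.73817936e-02 -9.98351168e-01 -1.50859864e-03 -6.36173905e-04]
 [ 9.77797141e-01 -5.65053443e-02  2.01791715e-01 -5.65875006e-01]
 [-2.01544239e-01  1.01040671e-02  9.79427296e-01 -9.97054493e-01]
 [ 0.00000000e+00  0.00000000e+00  0.00000000e+00  1.00000000e+00]]
{'clock': 0.1, 'joint_pos': array([ 7.97620992e+01,  2.05882857e+01,  6.41636217e-01, -1.82032943e-02,
       -7.01365107e+01, -1.65085260e+01]), 'qvel': array([-0.06643724, -0.17669401,  0.13689601,  0.01225982,  0.04344747,
       -0.06333252]), 'tau': array([-1.00160381e-03, -5.84161270e+01,  2.93750703e+01,  7.01549783e+00,
        1.01423910e-02, -4.85860551e-05]), 'tool_pos': array([0.30358959, 0.60240489, 0.22572399]), 'orientation': array([  94.88156571,   89.91509677, -111.8710587 ]), 'force': array([-0.52979802,  1.25756802,  0.61395606]), 'moment': array([-0.01150956,  0.01467178,  0.02670962]), 'opening': 0.08807479735015365}
```

View pics/scene0.png

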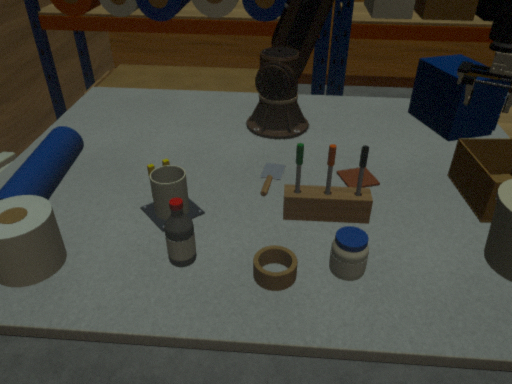

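View pics/top0.png

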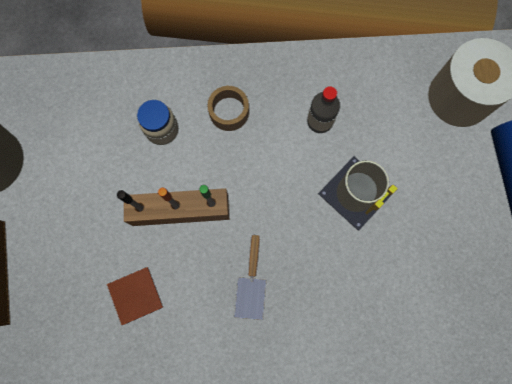

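The rack is at about (175,206) in the top view, with orange in its middle hole (grip at (165,193)). The tub rim is at about (366,182) and the yellow prongs at about (386,197). Next I'll look closer.

```bash
python3 - <<'E'
from h import *
s=ld('top0');im=s['image'][:,:,::-1]
a=cv2.resize(im[140:240,310:410],None,fx=6,fy=6,interpolation=cv2.INTER_CUBIC);cv2.imwrite('pics/c1.png',a)
a=cv2.resize(im[175:235,110:240],None,fx=6,fy=6,interpolation=cv2.INTER_CUBIC);cv2.imwrite('pics/c2.png',a)
for n in('top0','scene0'):
    s=ld(n);P=cloud(s);h=cv2.cvtColor(s['image'],cv2.COLOR_RGB2HSV)
    ok=s['depth']>0
    tub=ok&(P[...,2]>.113)&(P[...,2]<.125)
    v,u=np.nonzero(tub); q=P[tub]
    m=(q[:,1]<-.05)&(q[:,1]>-.5)&(q[:,0]>.4)&(q[:,0]<.8)
    print(n,'rim',m.sum(),q[m].min(0),q[m].max(0))
    yel=ok&(h[...,0]>22)&(h[...,0]<34)&(h[...,1]>170)&(h[...,2]>120)
    print('yel',yel.sum(),P[yel].mean(0),np.argwhere(yel).min(0),np.argwhere(yel).max(0))
    for nm,lo,hi in(('orange',4,14),('green',50,80)):
        k=ok&(h[...,0]>=lo)&(h[...,0]<=hi)&(h[...,1]>150)&(P[...,2]>.14)&(P[...,2]<.24)&(P[...,0]<.8)
        print(nm,k.sum(),P[k].mean(0),P[k].min(0),P[k].max(0))
    k=ok&(P[...,2]>.069)&(P[...,2]<.08)&(P[...,0]<.7)&(P[...,1]>-.1)&(P[...,1]<.4)
    q=P[k];print('rack',k.sum(),cv2.minAreaRect((q[:,:2]*1000).astype(np.float32)))
E
```

```text
top0 rim 627 [ 0.50891126 -0.49929877  0.11305168] [ 0.79814154 -0.16695325  0.12496855]
yel 92 [ 0.53144332 -0.29781128  0.12836977] [186 375] [207 396]
orange 65 [0.54574144 0.15203331 0.20102599] [0.54087002 0.14582399 0.16576753] [0.55678233 0.16283391 0.21848187]
green 1 [0.54037062 0.23209149 0.20867926] [0.54037062 0.23209149 0.20867926] [0.54037062 0.23209149 0.20867926]
rack 2294 ((550.0533447265625, 154.53843688964844), (61.025638580322266, 230.02737426757812), 0.4970228970050812)
scene0 rim 467 [ 0.51692024 -0.48256448  0.11300884] [ 0.79938702 -0.16486878  0.12491954]
yel 7 [ 0.53094877 -0.29574004  0.13085014] [159 149] [165 166]
orange 4472 [-0.72801833 -0.15246402  0.17046132] [-1.00063466 -1.27749482  0.14000762] [0.77161998 1.01064065 0.23995429]
green 31 [-0.08676419  0.40674108  0.20657955] [-1.18921494 -0.06458182  0.14338716] [0.56386764 1.02299891 0.23889313]
rack 1376 ((-316.24615478515625, 119.68696594238281), (371.24658203125, 1808.367919921875), 87.78236389160156)
```

View pics/c1.png

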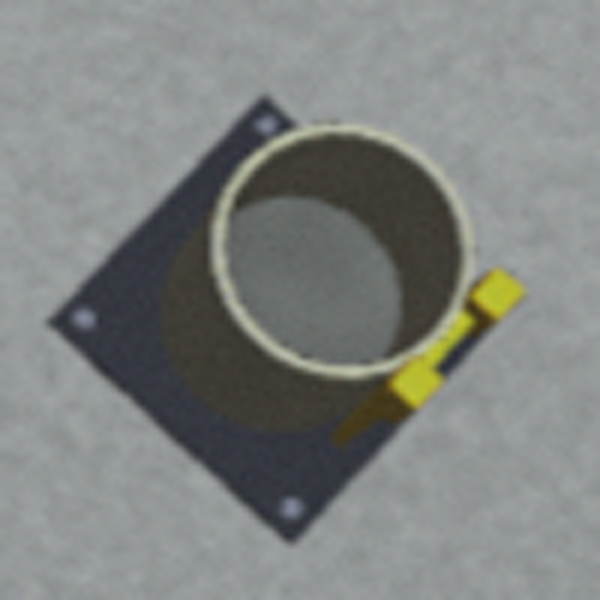

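View pics/c2.png

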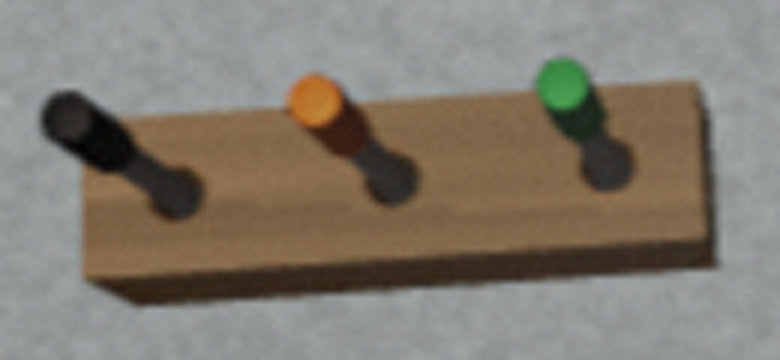

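```bash
python3 - <<'E'
from h import *
s=ld('top0')
C=np.linalg.inv(s['camera_from_world'])[:3,3]
def ray(u,v,z):
    p=pt(s,u,v,1.);d=p-C;return C+d*(z-C[2])/d[2]
c1=lambda x,y,z:ray((x+.5)/6-.5+310,(y+.5)/6-.5+140,z).round(4)
c2=lambda x,y,z:ray((x+.5)/6-.5+110,(y+.5)/6-.5+175,z).round(4)
print('orange top',c2(316,102,.215),'green',c2(563,84,.215),'black',c2(70,117,.215),'hole',c2(392,178,.075))
print('bolts',[c1(x,y,.004) for x,y in((267,125),(84,318),(291,508))])
print('plate corner',[c1(x,y,.004) for x,y in((266,97),(50,321),(292,543))])
y1,y2=c1(498,293,.132),c1(416,386,.132);print('prong',y1,y2,(y1+y2)/2,np.linalg.norm(y1-y2))
r=[c1(x,y,.12) for x,y in((343,124),(474,250),(343,379),(211,250))];print('rim',r,np.mean(r,0))
P=cloud(s)
k=np.zeros((384,512),bool);k[176:198,352:374]=1
q=P[k];print('filler',np.percentile(q[:,2],[5,25,50,75,95]))
s2=ld('scene0');P=cloud(s2);im=s2['image']
E
```

```text
orange top [0.5493 0.1546 0.215 ] green [0.5506 0.0751 0.215 ] black [0.5489 0.2337 0.215 ] hole [0.5503 0.1553 0.075 ]
bolts [array([ 0.6472, -0.2688,  0.004 ]), array([ 0.572 , -0.1881,  0.004 ]), array([ 0.4912, -0.2628,  0.004 ])]
plate corner [array([ 0.659 , -0.2695,  0.004 ]), array([ 0.5716, -0.1745,  0.004 ]), array([ 0.4774, -0.2618,  0.004 ])]
prong [ 0.5467 -0.315   0.132 ] [ 0.5152 -0.2825  0.132 ] [ 0.53095 -0.29875  0.132  ] 0.04526035793053343
rim [array([ 0.6145, -0.2699,  0.12  ]), array([ 0.5653, -0.3119,  0.12  ]), array([ 0.5212, -0.2602,  0.12  ]), array([ 0.5707, -0.2179,  0.12  ])] [ 0.567925 -0.264975  0.12    ]
filler [0.03157995 0.03367699 0.03501035 0.0364166  0.03912286]
```

```bash
cat >> h.py <<'E'
from scipy.spatial.transform import Rotation as Ro
def cur():
    o=monitor.get_obs();r,p,y=o['orientation'];return o,o['tool_pos'],Ro.from_euler('xyz',[r,p,y],degrees=True)
YAW=42.8;ux=np.array([np.cos(np.radians(YAW)),np.sin(np.radians(YAW)),0]);uy=np.array([-ux[1],ux[0],0]);TUB=np.array([.5685,-.2655,0])
def goal(th,sign):
    t=np.radians(th);ax=-ux*np.sin(t)+np.array([0,0,np.cos(t)])  # rod axis
    X=-ax;Y=sign*uy;return Ro.from_matrix(np.stack([X,Y,np.cross(X,Y)],1)),ax
def need(p,R):
    o,c,Rc=cur();print('lin',((p-c)/.06).round(3),'rot',(np.degrees((R*Rc.inv()).as_rotvec())/5).round(3),'t',o['clock'],'F',o['force'].round(1),'op',round(o['opening'],4))
E
python3 - <<'E'
from h import *
o,p,R=cur();print(R.as_matrix().round(3))
for s in(1,-1): need(np.array([.5495,.1548,.25]),goal(0,s)[0])
E
```

```text
[[-0.001 -0.45  -0.893]
 [-0.001 -0.893  0.45 ]
 [-1.     0.001 -0.   ]]
lin [ 4.099 -7.46   0.405] rot [ 4.0000e-03 -1.9000e-02 -2.2089e+01] t 0.1 F [-0.5  1.3  0.6] op 0.0881
lin [ 4.099 -7.46   0.405] rot [1.8000e-02 4.0000e-03 1.3911e+01] t 0.1 F [-0.5  1.3  0.6] op 0.0881
```

```bash
python3 -m crank '[{"linear":[0,0,0.6],"rot":[0,0,-1],"hand":0.6},{"linear":[0,0,0.6],"rot":[0,0,-1],"hand":0.6},{"linear":[0.2,-0.4,0],"rot":[0,0,-1],"hand":0.6},{"linear":[0.2,-0.4,0],"rot":[0,0,-1],"hand":0.6},{"linear":[0.2,-0.4,0],"rot":[0,0,-1],"hand":0.6},{"linear":[0.2,-0.4,0],"rot":[0,0,-1],"hand":0.6},{"linear":[0.2,-0.4,0],"rot":[0,0,-1],"hand":0.6},{"linear":[0.2,-0.4,0],"rot":[0,0,-1],"hand":0.6},{"linear":[0.2,-0.4,0],"rot":[0,0,-1],"hand":0.6},{"linear":[0.2,-0.4,0],"rot":[0,0,-1],"hand":0.6},{"linear":[0.2,-0.4,0],"rot":[0,0,-1],"hand":0.6},{"linear":[0.2,-0.4,0],"rot":[0,0,-1],"hand":0.6},{"linear":[0.2,-0.4,0],"rot":[0,0,-1],"hand":0.6},{"linear":[0.2,-0.4,0],"rot":[0,0,-1],"hand":0.6},{"linear":[0.2,-0.4,0],"rot":[0,0,-1],"hand":0.6},{"linear":[0.2,-0.4,0],"rot":[0,0,-1],"hand":0.6},{"linear":[0.2,-0.4,0],"rot":[0,0,-1],"hand":0.6},{"linear":[0.2,-0.4,0],"rot":[0,0,-1],"hand":0.6},{"linear":[0.2,-0.4,0],"rot":[0,0,-1],"hand":0.6},{"linear":[0.2,-0.2,0],"rot":[0,0,-1],"hand":0.6}]'
python3 - <<'E'
from h import *
need(np.array([.5495,.1548,.25]),goal(0,1)[0]);print(cur()[0]['joint_pos'])
E
```

```text
clock: 2.6
tool_pos: [0.5207, 0.1656, 0.2907]
orientation: [118.2, 89.0, 168.2]
force: [-0.0, 0.4, -0.8]
opening: 0.0526
lin [ 0.481 -0.18  -0.678] rot [-0.053 -0.194 -1.442] t 2.6 F [-0.   0.4 -0.8] op 0.0526
[ 37.62808099   6.87336296  -8.75155366  -0.78924519 -75.02924427
 -77.4101991 ]
```

```bash
python3 -m crank '[{"linear":[0.25,-0.1,0],"rot":[0,-0.1,-0.75],"hand":0.6},{"linear":[0.2,-0.08,0],"rot":[0,-0.1,-0.7],"hand":0.6},{"linear":[0,0,0],"rot":[0,0,0],"hand":0.6},{"linear":[0,0,0],"rot":[0,0,0],"hand":0.6}]'
python3 - <<'E'
from h import *
need(np.array([.5495,.1548,.25]),goal(0,1)[0]);print(cur()[0]['joint_pos'])
s=snap('top','top1');snap('scene','scene1')
E
```

```text
clock: 3.1
tool_pos: [0.5478, 0.1529, 0.2891]
orientation: [74.9, 89.8, 117.3]
force: [-0.4, 1.1, 0.2]
opening: 0.0524
lin [ 0.028  0.032 -0.651] rot [-0.041 -0.021  0.072] t 3.1 F [-0.4  1.1  0.2] op 0.0524
[ 35.14026929   8.58238963  -7.16232901  -0.23515096 -74.22433272
 -82.63809422]
```

View pics/top1.png

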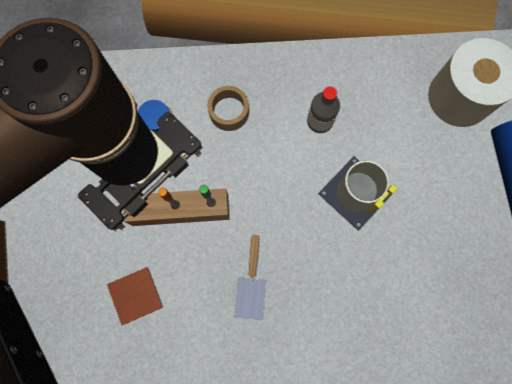

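View pics/scene1.png

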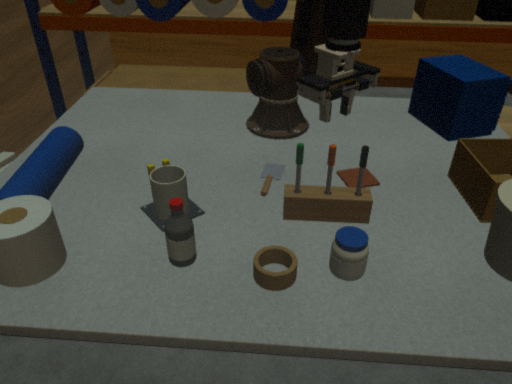

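```bash
python3 - <<'E'
from h import *
for n in('top1','scene1'):
    s=ld(n);p=cur()[1];print(n,proj(s,p),proj(s,np.array([.5495,.1548,.215])), proj(s,p+.032*uy),proj(s,p-.032*uy))
s=ld('scene1');cv2.imwrite('pics/c3.png',cv2.resize(s['image'][60:200,270:400,::-1],None,fx=4,fy=4))
E
```

```text
top1 [154.52705948 183.58465031] [162.16493594 191.46807805] [141.34500779 196.33702772] [167.56189389 170.97469158]
scene1 [334.19253638 116.63113551] [331.77848349 144.6193281 ] [343.39877949 113.23410508] [324.69070059 120.13723728]
```

View pics/c3.png

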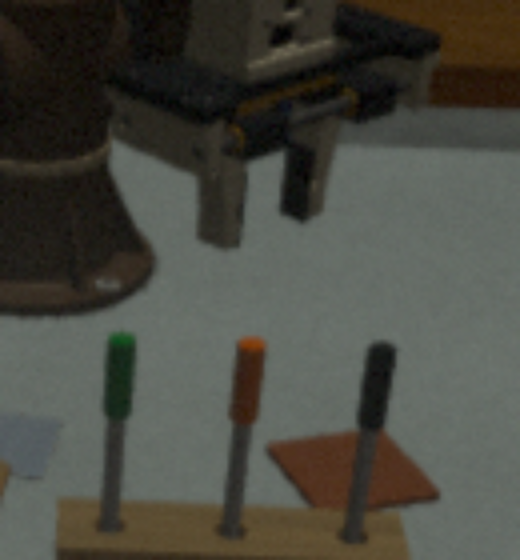

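```bash
python3 -m crank '[{"linear":[0.03,0.03,-0.4],"rot":[0,0,0],"hand":0.6},{"linear":[0,0,-0.4],"rot":[0,0,0],"hand":0.6},{"linear":[0,0,-0.4],"rot":[0,0,0],"hand":0.6},{"linear":[0,0,-0.4],"rot":[0,0,0],"hand":0.6},{"linear":[0,0,-0.2],"rot":[0,0,0],"hand":0.6},{"linear":[0,0,0],"rot":[0,0,0],"hand":0.6}]'
python3 - <<'E'
from h import *
need(np.array([.5495,.1548,.176]),goal(0,1)[0])
E
```

```text
clock: 3.95
tool_pos: [0.5485, 0.1568, 0.1802]
orientation: [34.9, 89.7, 77.8]
force: [-0.2, 0.2, 0.6]
opening: 0.0524
lin [ 0.017 -0.034 -0.071] rot [-0.065  0.014 -0.006] t 3.95 F [-0.2  0.2  0.6] op 0.0524
```

```bash
python3 -m crank '[{"linear":[0.02,-0.03,-0.07],"rot":[-0.06,0,0],"hand":0.6},{"linear":[0,0,0],"rot":[0,0,0],"hand":0.3},{"linear":[0,0,0],"rot":[0,0,0],"hand":0.0},{"linear":[0,0,0],"rot":[0,0,0],"hand":0.0},{"linear":[0,0,0],"rot":[0,0,0],"hand":0.0},{"linear":[0,0,0],"rot":[0,0,0],"hand":0.0},{"linear":[0,0,0],"rot":[0,0,0],"hand":0.0}]'
python3 - <<'E'
from h import *
need(np.array([.5495,.1548,.176]),goal(0,1)[0]);print(cur()[1])
E
```

```text
clock: 4.82
tool_pos: [0.5511, 0.1557, 0.1787]
orientation: [-20.0, 89.7, 22.9]
force: [0.6, -0.1, 0.5]
opening: 0.0173
lin [-0.026 -0.014 -0.045] rot [-0.025  0.059 -0.013] t 4.825 F [ 0.6 -0.1  0.5] op 0.0173
[0.55107952 0.15566773 0.17872211]
```

```bash
python3 -m crank '[{"linear":[0,0,0.2],"rot":[0,0,0],"hand":0.0},{"linear":[0,0,0.4],"rot":[0,0,0],"hand":0.0},{"linear":[0,0,0.5],"rot":[0,0,0],"hand":0.0},{"linear":[0,0,0.5],"rot":[0,0,0],"hand":0.0},{"linear":[0,0,0.5],"rot":[0,0,0],"hand":0.0},{"linear":[0,0,0.5],"rot":[0,0,0],"hand":0.0},{"linear":[0,0,0.5],"rot":[0,0,0],"hand":0.0},{"linear":[0,0,0.5],"rot":[0,0,0],"hand":0.0},{"linear":[0,0,0.4],"rot":[0,0,0],"hand":0.0},{"linear":[0,0,0.2],"rot":[0,0,0],"hand":0.0},{"linear":[0,0,0],"rot":[0,0,0],"hand":0.0}]'
python3 - <<'E'
from h import *
need(np.array([.5495,.1548,.42]),goal(0,1)[0]);print(cur()[1])
s=snap('scene','scene2');cv2.imwrite('pics/c4.png',cv2.resize(s['image'][20:240,230:430,::-1],None,fx=2.7,fy=2.7))
R,ax=goal(34,1)
foot=TUB+ux*.030+np.array([0,0,.040]);
for L in(.16,0): need(foot+ax*(L+.164),R)
E
```

```text
clock: 6.2
tool_pos: [0.5491, 0.1539, 0.4466]
orientation: [-20.4, 89.4, 22.5]
force: [-0.9, 0.3, -1.2]
opening: 0.0172
lin [ 0.006  0.015 -0.443] rot [-0.043  0.105 -0.014] t 6.2 F [-0.9  0.3 -1.2] op 0.0172
[0.54912887 0.15389406 0.44660469]
lin [-1.523 -8.702 -2.288] rot [ 4.584e+00 -4.894e+00 -4.000e-03] t 6.25 F [-0.5 -0.  -0.7] op 0.0174
lin [-0.428 -7.688 -4.499] rot [ 4.584e+00 -4.894e+00 -4.000e-03] t 6.25 F [-0.5 -0.  -0.7] op 0.0174
```

View pics/c4.png

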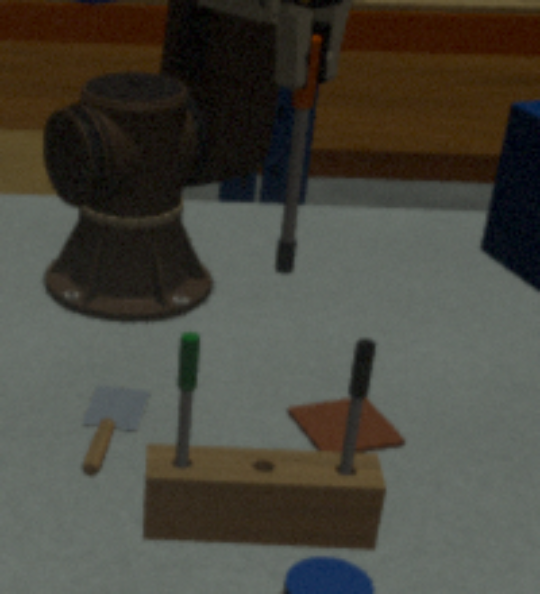

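```bash
python3 -m crank '[{"linear":[-0.05,-0.25,0],"rot":[0,0,0],"hand":0.0},{"linear":[-0.08,-0.45,0],"rot":[0,0,0],"hand":0.0},{"linear":[-0.08,-0.45,0],"rot":[0,0,0],"hand":0.0},{"linear":[-0.08,-0.45,0],"rot":[0,0,0],"hand":0.0},{"linear":[-0.08,-0.45,0],"rot":[0,0,0],"hand":0.0},{"linear":[-0.08,-0.45,0],"rot":[0.3,-0.3,0],"hand":0.0},{"linear":[-0.08,-0.45,0],"rot":[0.3,-0.32,0],"hand":0.0},{"linear":[-0.08,-0.45,0],"rot":[0.3,-0.32,0],"hand":0.0},{"linear":[-0.08,-0.45,0],"rot":[0.3,-0.32,0],"hand":0.0},{"linear":[-0.08,-0.45,0],"rot":[0.3,-0.32,0],"hand":0.0},{"linear":[-0.08,-0.45,0],"rot":[0.3,-0.32,0],"hand":0.0},{"linear":[-0.08,-0.45,-0.1],"rot":[0.3,-0.32,0],"hand":0.0},{"linear":[-0.08,-0.45,-0.1],"rot":[0.3,-0.32,0],"hand":0.0},{"linear":[-0.08,-0.45,-0.1],"rot":[0.3,-0.32,0],"hand":0.0},{"linear":[-0.08,-0.45,-0.1],"rot":[0.3,-0.32,0],"hand":0.0},{"linear":[-0.08,-0.45,-0.1],"rot":[0.3,-0.32,0],"hand":0.0},{"linear":[-0.08,-0.45,-0.1],"rot":[0.3,-0.32,0],"hand":0.0},{"linear":[-0.08,-0.4,-0.1],"rot":[0.3,-0.32,0],"hand":0.0},{"linear":[-0.05,-0.3,-0.1],"rot":[0.3,-0.32,0],"hand":0.0},{"linear":[0,0,0],"rot":[0,0,0],"hand":0.0}]'
python3 - <<'E'
from h import *
R,ax=goal(34,1)
foot=TUB+ux*.030+np.array([0,0,.040]);
for L in(.16,0): need(foot+ax*(L+.164),R)
E
```

```text
clock: 8.75
tool_pos: [0.4404, -0.358, 0.3756]
orientation: [1.8, 59.1, 44.3]
force: [0.3, 0.5, -0.5]
opening: 0.0174
lin [ 0.287 -0.17  -1.116] rot [ 0.283 -0.576  0.004] t 8.75 F [ 0.3  0.5 -0.5] op 0.0174
lin [ 1.381  0.843 -3.327] rot [ 0.283 -0.576  0.004] t 8.75 F [ 0.3  0.5 -0.5] op 0.0174
```

```bash
python3 -m crank '[{"linear":[0.1,-0.06,-0.2],"rot":[0.14,-0.3,0],"hand":0.0},{"linear":[0.1,-0.06,-0.3],"rot":[0.14,-0.28,0],"hand":0.0},{"linear":[0.09,-0.05,-0.3],"rot":[0,0,0],"hand":0.0},{"linear":[0,0,-0.2],"rot":[0,0,0],"hand":0.0},{"linear":[0,0,0],"rot":[0,0,0],"hand":0.0},{"linear":[0,0,0],"rot":[0,0,0],"hand":0.0}]'
python3 - <<'E'
from h import *
R,ax=goal(34,1)
foot=TUB+ux*.030+np.array([0,0,.040]);
need(foot+ax*(.16+.164),R)
o,p,Rc=cur(); a=-Rc.as_matrix()[:,0]
for n in('top','scene'):
    s=snap(n,n+'3'); print(n,'foot pred',proj(s,p-a*.164),'gripend',proj(s,p+a*.036),'foot goal',proj(s,p-a*.164))
s=ld('top3');cv2.imwrite('pics/c5.png',cv2.resize(s['image'][130:280,310:470,::-1],None,fx=5,fy=5)[:600,:800])
s=ld('scene3');cv2.imwrite('pics/c6.png',cv2.resize(s['image'][60:240,110:270,::-1],None,fx=3.3,fy=3.3))
E
```

```text
clock: 9.5
tool_pos: [0.4586, -0.3661, 0.3118]
orientation: [-0.2, 55.9, 42.8]
force: [1.1, -0.6, -0.6]
opening: 0.0174
lin [-0.017 -0.035 -0.054] rot [-0.004  0.031 -0.02 ] t 9.5 F [ 1.1 -0.6 -0.6] op 0.0174
top foot pred [394.29263229 193.99348859] gripend [475.59731255 220.14834869] foot goal [394.29263229 193.99348859]
scene foot pred [154.24572311 145.75810666] gripend [125.8053295   72.45857568] foot goal [154.24572311 145.75810666]
```

View pics/c5.png

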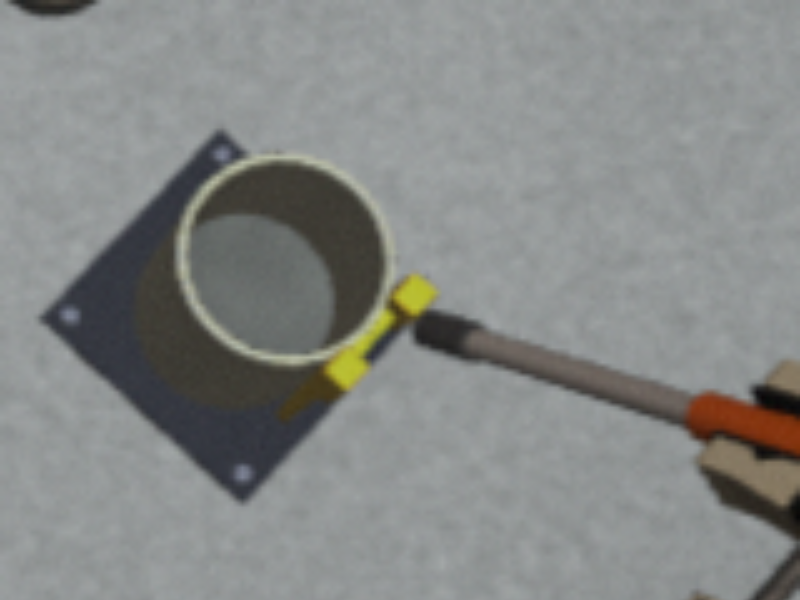

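View pics/c6.png

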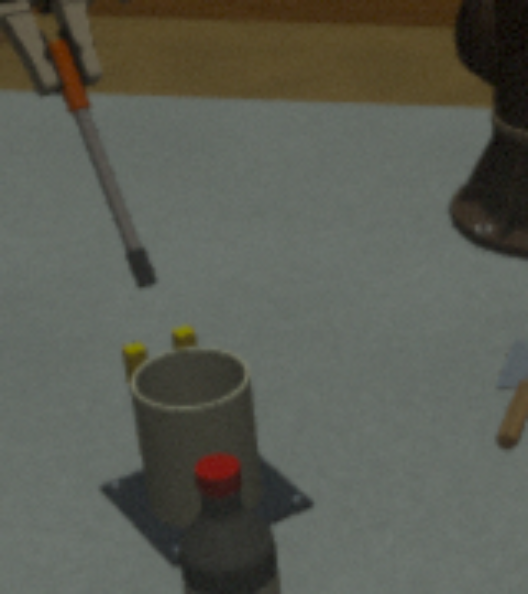

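```bash
python3 -m crank '[{"linear":[0.08,0.06,-0.2],"rot":[0,0,0],"hand":0.0},{"linear":[0.14,0.13,-0.29],"rot":[0,0,0],"hand":0.0},{"linear":[0.14,0.13,-0.29],"rot":[0,0,0],"hand":0.0},{"linear":[0.14,0.13,-0.29],"rot":[0,0,0],"hand":0.0},{"linear":[0.14,0.13,-0.28],"rot":[0,0,0],"hand":0.0},{"linear":[0,0,0],"rot":[0,0,0],"hand":0.0}]'
python3 - <<'E'
from h import *
R,ax=goal(34,1)
foot=TUB+ux*.030+np.array([0,0,.040]);
need(foot+ax*(.164),R)
o,p,Rc=cur(); a=-Rc.as_matrix()[:,0]
f=p-a*.164-TUB;print('foot tubframe',f@ux,f@uy,f[2])
for n in('top','scene'):
    s=snap(n,n+'4')
s=ld('top4');cv2.imwrite('pics/c7.png',cv2.resize(s['image'][130:280,310:470,::-1],None,fx=5,fy=5)[:600,:800])
s=ld('scene4');cv2.imwrite('pics/c8.png',cv2.resize(s['image'][60:240,110:270,::-1],None,fx=3.3,fy=3.3))
E
```

```text
clock: 10.35
tool_pos: [0.4988, -0.3291, 0.2276]
orientation: [-0.4, 55.8, 42.5]
force: [-0.3, -0.2, -0.4]
opening: 0.0172
lin [ 0.406  0.36  -0.861] rot [ 0.016  0.056 -0.013] t 10.35 F [-0.3 -0.2 -0.4] op 0.0172
foot tubframe -0.002226914185917398 0.0002133455545803679 0.09188330723777594
```

View pics/c7.png

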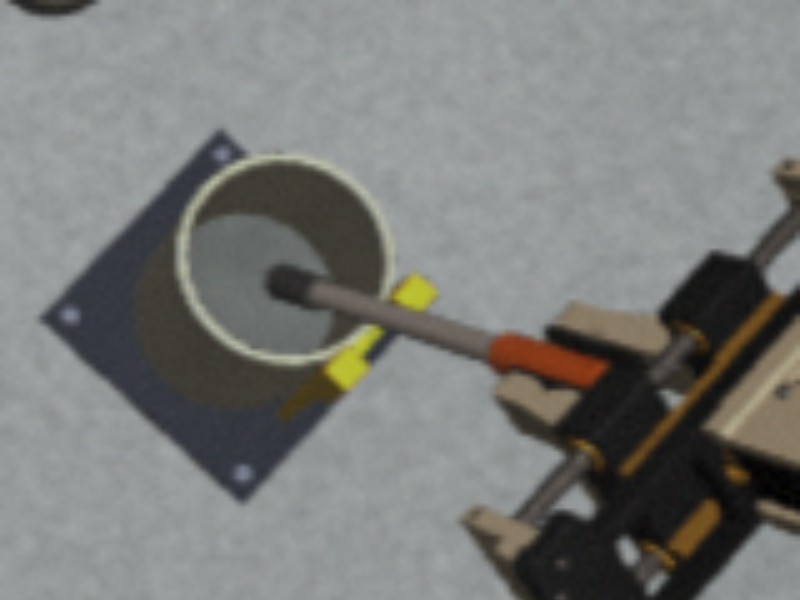

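View pics/c8.png

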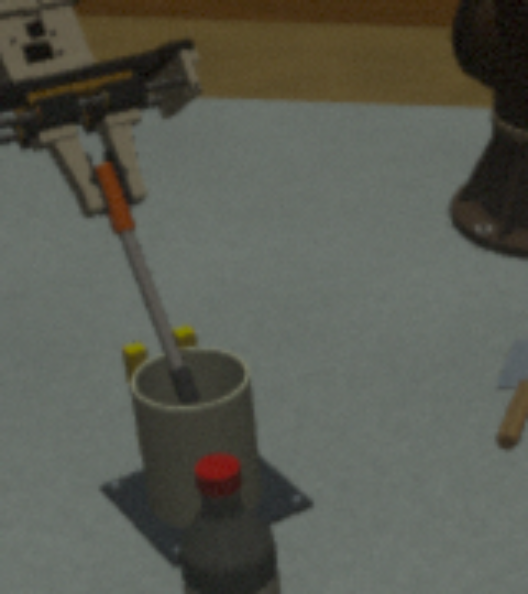

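```bash
python3 -m crank '[{"linear":[0.1,0.09,-0.21],"rot":[0,0.03,0],"hand":0.0},{"linear":[0.1,0.09,-0.21],"rot":[0,0.03,0],"hand":0.0},{"linear":[0.08,0.07,-0.16],"rot":[0,0,0],"hand":0.0},{"linear":[0,0,0],"rot":[0,0,0],"hand":0.0}]'
cat > st.py <<'E'
from h import *
o,p,Rc=cur(); a=-Rc.as_matrix()[:,0];f=p-a*.164-TUB
print('t',o['clock'],'tcp',p.round(4),'foot tub',(f@ux).round(4),(f@uy).round(4),f[2].round(4),'tilt',np.degrees(np.arccos(a[2])).round(2),'axis tub',(a@ux).round(3),(a@uy).round(3),'F',o['force'].round(2),'M',o['moment'].round(3),'op',round(o['opening'],4))
E
python3 st.py
```

```text
clock: 10.95
tool_pos: [0.5168, -0.3151, 0.1933]
orientation: [-0.6, 56.1, 42.3]
force: [0.4, 0.0, -1.0]
opening: 0.0175
t 10.95 tcp [ 0.5168 -0.3151  0.1933] foot tub 0.0198 -0.0021 0.0572 tilt 33.91 axis tub -0.558 0.005 F [ 0.41  0.02 -1.02] M [-1.354  1.42   0.003] op 0.0175
```

```bash
python3 -m crank '[{"linear":[-0.005,0.045,-0.06],"rot":[0,0,0.05],"hand":0.0},{"linear":[0,0,0],"rot":[0,0,0],"hand":0.0}]';python3 st.py;  python3 -m crank '[{"linear":[0.03,0.025,-0.06],"rot":[0,0,0],"hand":0.0},{"linear":[0,0,0],"rot":[0,0,0],"hand":0.0}]';python3 st.py
```

```text
clock: 11.2
tool_pos: [0.5166, -0.3124, 0.1896]
orientation: [-0.6, 56.1, 42.6]
force: [0.3, -0.5, -1.3]
opening: 0.0177
t 11.2 tcp [ 0.5166 -0.3124  0.1896] foot tub 0.0215 0.0005 0.0535 tilt 33.9 axis tub -0.558 0.002 F [ 0.32 -0.54 -1.25] M [-1.283  1.412 -0.016] op 0.0177
clock: 11.45
tool_pos: [0.5185, -0.3112, 0.1863]
orientation: [-0.7, 56.1, 42.5]
force: [0.0, -0.2, 0.2]
opening: 0.0172
t 11.45 tcp [ 0.5185 -0.3112  0.1863] foot tub 0.0238 -0.0 0.0502 tilt 33.9 axis tub -0.558 0.003 F [ 0.04 -0.22  0.2 ] M [-1.31   1.372  0.027] op 0.0172
```

```bash
python3 -m crank '[{"linear":[0.03,0.025,-0.06],"rot":[0,0,0],"hand":0.0},{"linear":[0,0,0],"rot":[0,0,0],"hand":0.0}]';python3 st.py;  python3 -m crank '[{"linear":[0.025,0.022,-0.05],"rot":[0,0,0],"hand":0.0},{"linear":[0,0,0],"rot":[0,0,0],"hand":0.0}]';python3 st.py
```

```text
clock: 11.7
tool_pos: [0.5205, -0.3097, 0.1826]
orientation: [-0.7, 56.1, 42.5]
force: [-0.4, 0.1, -0.2]
opening: 0.0175
t 11.7 tcp [ 0.5205 -0.3097  0.1826] foot tub 0.0262 -0.0003 0.0465 tilt 33.9 axis tub -0.558 0.003 F [-0.35  0.13 -0.15] M [-1.293e+00  1.399e+00 -1.000e-03] op 0.0175
clock: 11.95
tool_pos: [0.5221, -0.3083, 0.1794]
orientation: [-0.7, 56.1, 42.5]
force: [0.2, -0.8, -0.2]
opening: 0.0169
t 11.95 tcp [ 0.5221 -0.3083  0.1794] foot tub 0.0283 -0.0004 0.0433 tilt 33.9 axis tub -0.558 0.003 F [ 0.17 -0.82 -0.16] M [-1.294  1.393  0.016] op 0.0169
```

```bash
python3 -m crank '[{"linear":[0.015,0.012,-0.03],"rot":[0,0,0],"hand":0.0},{"linear":[0,0,0],"rot":[0,0,0],"hand":0.0}]';python3 st.py
```

```text
clock: 12.2
tool_pos: [0.5231, -0.3076, 0.1775]
orientation: [-0.7, 56.1, 42.5]
force: [0.7, -1.2, -0.4]
opening: 0.0173
t 12.2 tcp [ 0.5231 -0.3076  0.1775] foot tub 0.0296 -0.0006 0.0414 tilt 33.9 axis tub -0.558 0.003 F [ 0.73 -1.22 -0.44] M [-1.332e+00  1.410e+00 -1.000e-03] op 0.0173
```

```bash
python3 -m crank '[{"linear":[0.005,0.005,-0.03],"rot":[0,0,0],"hand":0.0},{"linear":[0,0,0],"rot":[0,0,0],"hand":0.0}]';python3 st.py
```

```text
clock: 12.45
tool_pos: [0.5234, -0.3074, 0.1758]
orientation: [-0.7, 56.1, 42.4]
force: [0.1, 0.6, -0.7]
opening: 0.0176
t 12.45 tcp [ 0.5234 -0.3074  0.1758] foot tub 0.03 -0.0007 0.0396 tilt 33.9 axis tub -0.558 0.004 F [ 0.06  0.62 -0.68] M [-1.285  1.362  0.015] op 0.0176
```

```bash
python3 -m crank '[{"linear":[0.005,0.005,-0.03],"rot":[0,0,0],"hand":0.0},{"linear":[0,0,0],"rot":[0,0,0],"hand":0.0}]';python3 st.py
```

```text
clock: 12.7
tool_pos: [0.5239, -0.3076, 0.1749]
orientation: [-0.9, 56.1, 42.3]
force: [-1.1, 0.7, 2.6]
opening: 0.0175
t 12.7 tcp [ 0.5239 -0.3076  0.1749] foot tub 0.0302 -0.0014 0.0388 tilt 33.91 axis tub -0.558 0.005 F [-1.13  0.68  2.64] M [-0.756  1.266  0.222] op 0.0175
```

```bash
python3 -m crank '[{"linear":[0.005,0.005,-0.03],"rot":[0,0,0],"hand":0.0},{"linear":[0,0,0],"rot":[0,0,0],"hand":0.0}]';python3 st.py
```

```text
clock: 12.95
tool_pos: [0.5241, -0.308, 0.1746]
orientation: [-1.1, 56.1, 42.2]
force: [-1.7, -0.0, 2.3]
opening: 0.0174
t 12.95 tcp [ 0.5241 -0.308   0.1746] foot tub 0.03 -0.002 0.0384 tilt 33.9 axis tub -0.558 0.006 F [-1.66 -0.01  2.29] M [-0.363  1.427  0.467] op 0.0174
```

```bash
python3 - <<'E'
from h import *
print(cur()[0]['joint_pos'].round(1),cur()[0]['tau'].round(1))
for n in('top','scene'):
    s=snap(n,n+'5')
s=ld('top5');cv2.imwrite('pics/c9.png',cv2.resize(s['image'][130:330,310:512,::-1],None,fx=3,fy=3))
s=ld('scene5');cv2.imwrite('pics/c10.png',cv2.resize(s['image'][60:240,80:270,::-1],None,fx=3.3,fy=3.3))
E
python3 st.py
```

```text
[-35.4  17.1  -5.5 -37.1 -64.5   4.3] [  0.2 -49.9  27.4   3.8   0.8   0. ]
t 13.05 tcp [ 0.5241 -0.3079  0.1745] foot tub 0.0301 -0.002 0.0383 tilt 33.9 axis tub -0.558 0.006 F [-2.55 -0.27  5.51] M [-0.29   1.393  0.435] op 0.0177
```

View pics/c9.png

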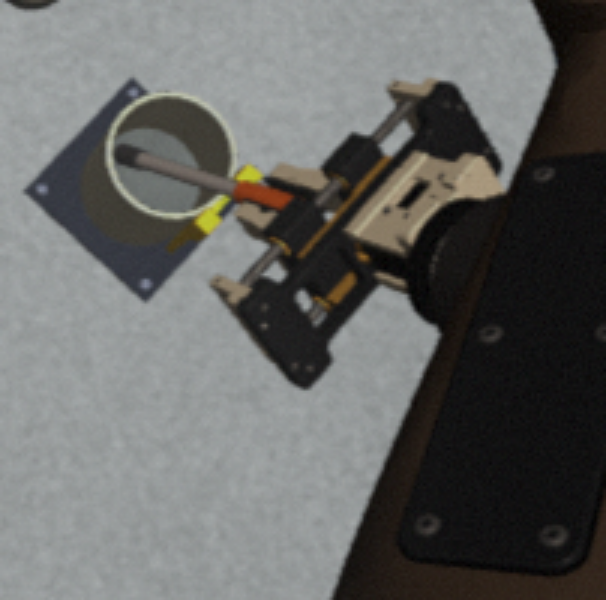

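View pics/c10.png

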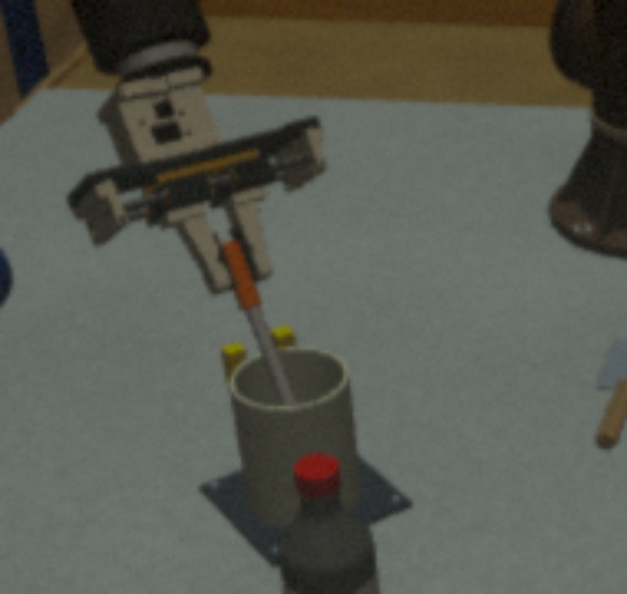

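```bash
cat > tg.py <<'E'
import sys
from h import *
th,x,z=map(float,sys.argv[1:4]);R,ax=goal(th,1)
need(TUB+ux*x/1e3+np.array([0,0,z/1e3])+ax*.164,R)
E
python3 tg.py 37 33 39.3; python3 tg.py 40 36 39.6
```

```text
lin [-0.064 -0.038 -0.07 ] rot [ 0.513 -0.371 -0.054] t 13.05 F [-2.5 -0.3  5.5] op 0.0177
lin [-0.11  -0.08  -0.154] rot [ 0.922 -0.811 -0.051] t 13.05 F [-2.5 -0.3  5.5] op 0.0177
```

```bash
python3 -m crank '[{"linear":[-0.005,0,0.015],"rot":[0,0,0],"hand":0.0},{"linear":[-0.03,-0.02,-0.035],"rot":[0.25,-0.18,-0.03],"hand":0.0},{"linear":[-0.03,-0.02,-0.035],"rot":[0.25,-0.18,-0.02],"hand":0.0},{"linear":[0,0,0],"rot":[0,0,0],"hand":0.0}]';python3 st.py;python3 tg.py 37 33 39.3; python3 tg.py 40 36 39.6
```

```text
clock: 13.55
tool_pos: [0.5202, -0.3103, 0.1698]
orientation: [0.1, 52.8, 42.9]
force: [1.1, 0.6, 1.6]
opening: 0.0176
t 13.55 tcp [ 0.5202 -0.3103  0.1698] foot tub 0.0332 -0.0 0.0391 tilt 37.15 axis tub -0.604 -0.001 F [1.1  0.6  1.59] M [-1.017  1.156  0.055] op 0.0176
lin [0.001 0.003 0.008] rot [-0.032  0.013  0.009] t 13.55 F [1.1 0.6 1.6] op 0.0176
lin [-0.045 -0.039 -0.076] rot [ 0.376 -0.428  0.009] t 13.55 F [1.1 0.6 1.6] op 0.0176
```

Going as planned. I'll continue the lean.

```bash
python3 -m crank '[{"linear":[-0.02,-0.02,-0.038],"rot":[0.19,-0.21,0],"hand":0.0},{"linear":[-0.02,-0.02,-0.038],"rot":[0.19,-0.21,0],"hand":0.0},{"linear":[0,0,0],"rot":[0,0,0],"hand":0.0}]';python3 st.py;python3 tg.py 40 36 39.6;python3 tg.py 42 36.5 39.6
```

```text
clock: 13.92
tool_pos: [0.5175, -0.3134, 0.1647]
orientation: [0.1, 49.8, 42.8]
force: [0.4, 0.7, 1.9]
opening: 0.0176
t 13.925 tcp [ 0.5175 -0.3134  0.1647] foot tub 0.0359 -0.0005 0.0394 tilt 40.19 axis tub -0.645 0.0 F [0.39 0.69 1.91] M [-1.091  1.181  0.028] op 0.0176
lin [0.002 0.012 0.009] rot [-0.034  0.021  0.019] t 13.925 F [0.4 0.7 1.9] op 0.0176
lin [-0.045 -0.031 -0.054] rot [ 0.238 -0.273  0.019] t 13.925 F [0.4 0.7 1.9] op 0.0176
```

```bash
python3 -m crank '[{"linear":[-0.02,-0.015,-0.025],"rot":[0.12,-0.14,0],"hand":0.0},{"linear":[0,0,0],"rot":[0,0,0],"hand":0.0}]';python3 st.py
python3 - <<'E'
from h import *
for n in('top','scene'): snap(n,n+'6')
s=ld('top6');cv2.imwrite('pics/c11.png',cv2.resize(s['image'][140:240,320:440,::-1],None,fx=6,fy=6,interpolation=cv2.INTER_CUBIC))
s=ld('scene6');cv2.imwrite('pics/c12.png',cv2.resize(s['image'][120:230,110:230,::-1],None,fx=5,fy=5,interpolation=cv2.INTER_CUBIC))
E
```

```text
clock: 14.18
tool_pos: [0.5164, -0.3142, 0.1631]
orientation: [0.0, 48.8, 42.7]
force: [0.6, 1.0, -0.2]
opening: 0.0171
t 14.175 tcp [ 0.5164 -0.3142  0.1631] foot tub 0.0367 -0.0005 0.0397 tilt 41.2 axis tub -0.659 0.001 F [ 0.56  0.99 -0.24] M [-1.111  1.217 -0.027] op 0.0171
```

View pics/c11.png

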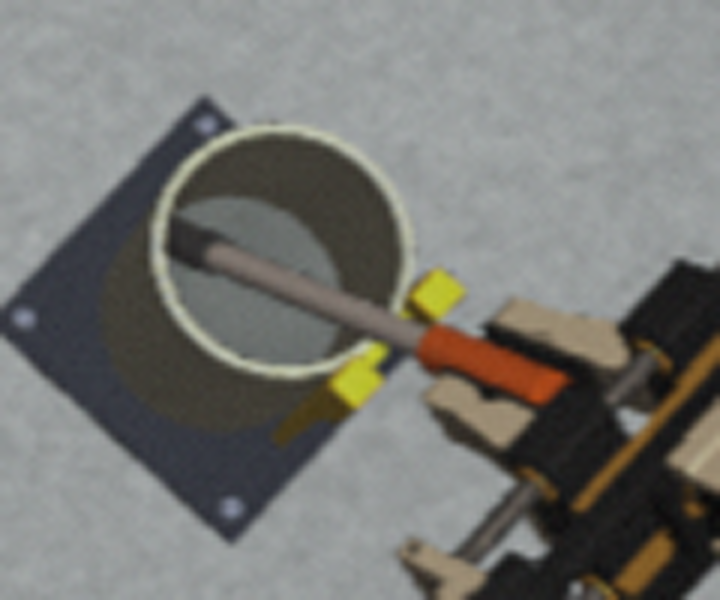

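View pics/c12.png

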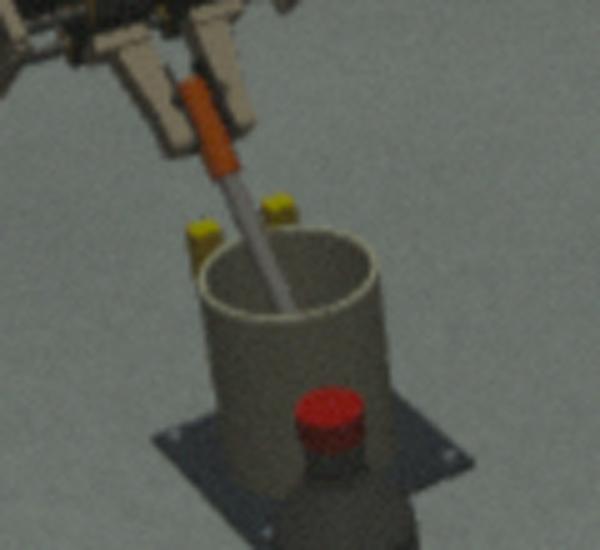

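```bash
python3 -m crank '[{"linear":[0,0,-0.02],"rot":[0,0,0],"hand":0.0},{"linear":[0,0,0],"rot":[0,0,0],"hand":0.0}]';python3 st.py; python3 -m crank '[{"linear":[0,0,0],"rot":[0,0,0],"hand":0.0}]'; python3 st.py
```

```text
clock: 14.52
tool_pos: [0.5168, -0.3141, 0.1628]
orientation: [-0.1, 48.8, 42.7]
force: [-0.3, -0.5, 2.3]
opening: 0.0177
t 14.525 tcp [ 0.5168 -0.3141  0.1628] foot tub 0.0369 -0.0008 0.0393 tilt 41.15 axis tub -0.658 0.001 F [-0.33 -0.53  2.26] M [-1.011  1.133  0.043] op 0.0177
clock: 14.65
tool_pos: [0.5168, -0.314, 0.1629]
orientation: [-0.1, 48.9, 42.7]
force: [-0.4, -0.1, 1.4]
opening: 0.0173
t 14.65 tcp [ 0.5168 -0.314   0.1629] foot tub 0.037 -0.0007 0.0394 tilt 41.15 axis tub -0.658 0.001 F [-0.35 -0.13  1.42] M [-1.129  1.153  0.046] op 0.0173
```

```bash
python3 tg.py 42.2 36.7 39.4; python3 -m crank '[{"linear":[-0.03,-0.025,-0.04],"rot":[0.14,-0.15,0],"hand":0.0},{"linear":[0,0,0],"rot":[0,0,0],"hand":0.0}]';python3 st.py; python3 -m crank '[{"linear":[0,0,0],"rot":[0,0,0],"hand":0.0}]'; python3 st.py
```

```text
lin [-0.037 -0.023 -0.033] rot [ 0.155 -0.143  0.005] t 14.65 F [-0.4 -0.1  1.4] op 0.0173
clock: 14.9
tool_pos: [0.5159, -0.3148, 0.1611]
orientation: [-0.2, 47.6, 42.7]
force: [1.4, 1.2, 2.5]
opening: 0.0173
t 14.9 tcp [ 0.5159 -0.3148  0.1611] foot tub 0.0384 -0.0006 0.04 tilt 42.37 axis tub -0.674 0.001 F [1.37 1.22 2.55] M [-0.553  0.794  0.114] op 0.0173
clock: 15.02
tool_pos: [0.516, -0.3147, 0.1611]
orientation: [-0.2, 47.6, 42.7]
force: [1.0, 0.1, 4.5]
opening: 0.0176
t 15.025 tcp [ 0.516  -0.3147  0.1611] foot tub 0.0386 -0.0006 0.04 tilt 42.41 axis tub -0.674 0.001 F [0.98 0.11 4.55] M [-0.48   0.599  0.002] op 0.0176
```

```bash
python3 -m crank '[{"linear":[0,0,0],"rot":[0,0,0],"hand":0.1},{"linear":[0,0,0],"rot":[0,0,0],"hand":0.22},{"linear":[0,0,0],"rot":[0,0,0],"hand":0.25},{"linear":[0,0,0],"rot":[0,0,0],"hand":0.3},{"linear":[0,0,0],"rot":[0,0,0],"hand":0.4},{"linear":[0,0,0],"rot":[0,0,0],"hand":0.5},{"linear":[0,0,0],"rot":[0,0,0],"hand":0.5}]'; python3 st.py
python3 - <<'E'
from h import *
for n in('top','scene'): snap(n,n+'7')
s=ld('top7');cv2.imwrite('pics/c13.png',cv2.resize(s['image'][140:240,320:440,::-1],None,fx=6,fy=6,interpolation=cv2.INTER_CUBIC))
s=ld('scene7');cv2.imwrite('pics/c14.png',cv2.resize(s['image'][120:230,110:230,::-1],None,fx=5,fy=5,interpolation=cv2.INTER_CUBIC))
E
```

```text
clock: 15.9
tool_pos: [0.5146, -0.3152, 0.1594]
orientation: [0.0, 47.7, 42.8]
force: [-0.5, 0.1, -0.0]
opening: 0.0428
t 15.9 tcp [ 0.5146 -0.3152  0.1594] foot tub 0.037 0.0002 0.038 tilt 42.27 axis tub -0.673 0.0 F [-0.54  0.12 -0.01] M [-1.468  1.491 -0.033] op 0.0428
```

View pics/c13.png

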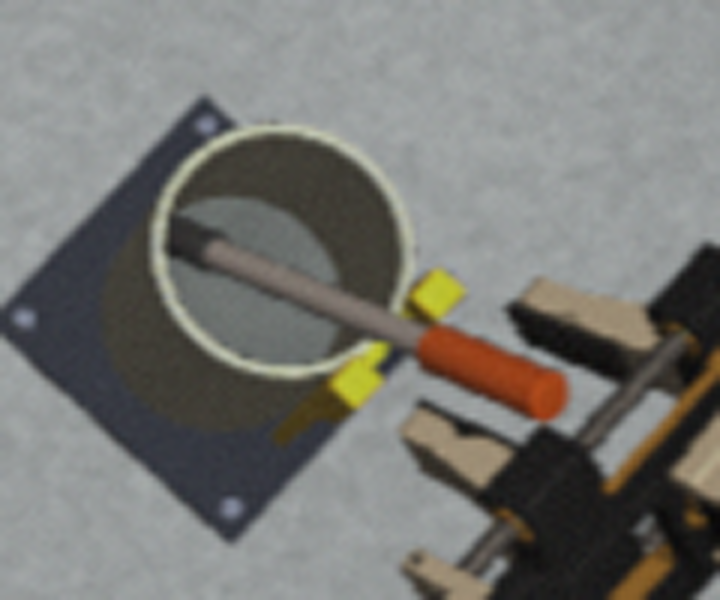

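View pics/c14.png

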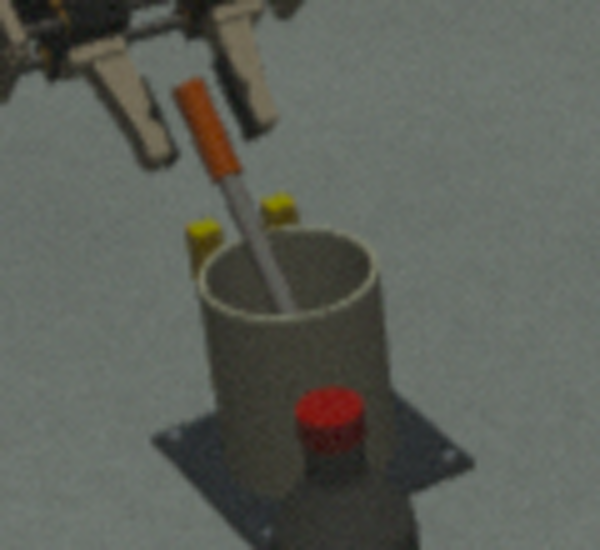

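The stirrer did not move when released: it leans between the prongs with its foot against the far wall. I'll back off along the rod axis.

```bash
python3 -m crank '[{"linear":[-0.08,-0.075,0.12],"rot":[0,0,0],"hand":0.5},{"linear":[-0.1,-0.09,0.15],"rot":[0,0,0],"hand":0.5},{"linear":[-0.15,-0.14,0.22],"rot":[0,0,0],"hand":0.5},{"linear":[-0.2,-0.185,0.3],"rot":[0,0,0],"hand":0.5},{"linear":[-0.25,-0.23,0.37],"rot":[0,0,0],"hand":0.5},{"linear":[-0.25,-0.23,0.37],"rot":[0,0,0],"hand":0.5},{"linear":[0,0,0.3],"rot":[0,0,0],"hand":0.5},{"linear":[0,0,0],"rot":[0,0,0],"hand":0.5},{"linear":[0,0,0],"rot":[0,0,0],"hand":0.5}]'; python3 st.py
python3 - <<'E'
from h import *
for n in('top','scene'): snap(n,n+'8')
s=ld('top8');cv2.imwrite('pics/c15.png',cv2.resize(s['image'][140:240,320:440,::-1],None,fx=6,fy=6,interpolation=cv2.INTER_CUBIC))
P=cloud(s);h=cv2.cvtColor(s['image'],cv2.COLOR_RGB2HSV);k=(h[...,0]>=3)&(h[...,0]<=14)&(h[...,1]>170)
k[:,:380]=0;k[:,430:]=0;k[:150]=0;k[230:]=0
q=P[k]-TUB;print(k.sum(),'grip tub frame x',(q@ux).min(),(q@ux).max(),'y',(q@uy).mean(),'z',q[:,2].min(),q[:,2].max())
E
```

```text
clock: 17.12
tool_pos: [0.4474, -0.3769, 0.2786]
orientation: [-0.4, 47.8, 42.4]
force: [0.4, -0.2, -0.3]
opening: 0.0437
t 17.125 tcp [ 0.4474 -0.3769  0.2786] foot tub -0.0545 -0.0002 0.1571 tilt 42.15 axis tub -0.671 0.005 F [ 0.42 -0.17 -0.35] M [-1.441  1.574  0.005] op 0.0437
176 grip tub frame x -0.10001990708112489 0.006465042755256184 y 0.0061716286005345485 z 0.1535989352133602 1.090730313947634
```

View pics/scene8.png

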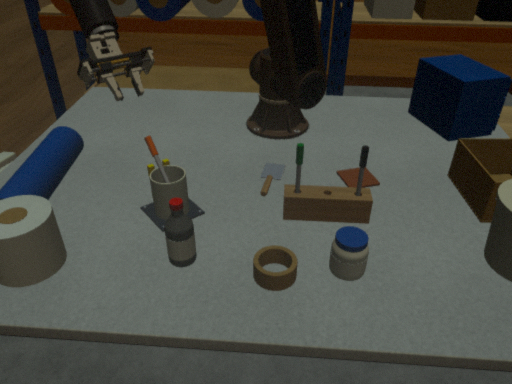

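View pics/c15.png

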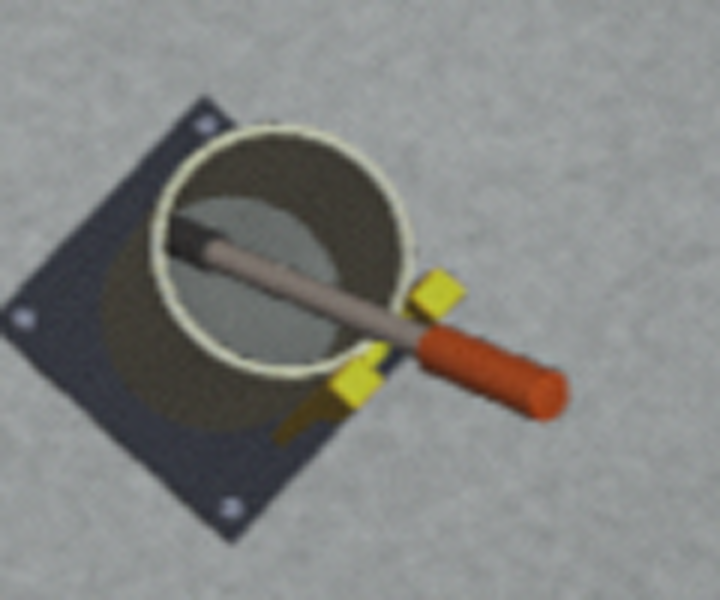

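The stirrer leans between the prongs with its grip up, unchanged since release. Its foot is at about (180,235) in the crop, on the far side from the rest. The other objects are where they were and the gripper is clear, so I'll hand in.

```bash
python3 -c "
from h import *
print(ticket.close_job())"
```

```text
the job is handed in; nothing more can be done
None
```

The orange stirrer now stands grip up in the white tub, and I handed the job in at about 17 s of the 45 s allowed. Its foot is on the filler against the wall opposite the rest, and its shank leans at about 42° between the yellow prongs.

- **Finding the bottom:** I lowered the stirrer at a 34° slant and felt the filler about 34 mm above the bench. The camera depth had given about 35 mm. Contact was gentle, about 2–5 N.
- **Leaning and release:** I tilted it about its foot until the rim took load, with about 4.5 N on the tool, then opened the fingers.
- **Last checks:** Pictures before release, after release and after backing off showed no visible movement of the stirrer. The final wrist force was about zero. The green and black stirrers and the other loose objects looked to be where they started.
- **Checks that disagreed:**
    - At first contact the wrist moment rose more than the small contact force explained. The pictures showed only the foot touching.
    - In mid-air the foot appeared about 2–3 mm off its predicted position in the top view, about the calibration error.
    - The final colour-based depth measurement of the grip was spoiled by stray pixels, so the end pose rests on the pictures and the arm readings.

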